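# Load the leak-test station with the air shut off

## Task

Load the leak-test station: turn the air valve's lever a quarter turn to its stop so that it lies across the pipe (shut), then pull the loading tray right out to its stop, and set every aluminium valve body from the black mat base down in a tray pocket of its own, flat on the pocket's floor. Then push the tray fully home and turn the lever back in line with the pipe to its stop, so that the air is on again. Never have the tray pulled out while the air is on, and leave the bottle, screwdriver and red block alone.

Things in the scene. Friction and masses are not known exactly. Their poses are not given: they have to be found in the camera images.
- valve (a joint): angle of the ball valve's lever, rad: 0 = in line with the pipe, air on; 1.571 = a quarter turn clockwise seen from above, across the pipe, air shut; hard stops at both ends. Stiff (about 0.25 N m of friction), stays where it is left
- valve_axis (a point): on the upright axis of the lever, at mid height of the lever (97 mm above the bench). x points along the lever from its tip to the axis, z up
- valve_tip (a point): free tip of the lever, 110 mm from the axis, at mid height. The lever is a level black bar 18 mm wide, 16 mm high (89 to 105 mm above the bench); below it is the pipe (brass valve body within 35 mm of the axis), nothing there higher than 67 mm except the stem, 10 mm round the axis. The valve stands left or right of the station
- tray (a joint): how far the loading tray is pulled out, m: 0 = home, 0.150 = against its stop; slides with about 2 N of friction
- tray_handle (a point): centre of the tray's bar handle: steel bar 12 mm thick, 110 mm long along y, 80 mm above the bench, 42 mm in front of the tray's front panel (10 mm thick, top 94 mm above the bench). Axes as tray_floor; the tray is pulled towards its -x. When home, the panel closes the front of the hood, whose top is 120 mm above the bench
- tray_floor (a point): centre of the tray's floor, 28 mm above the bench; x points into the station, y along the row of 4 pockets, z up. Outer walls 16 mm high above the floor at sides and rear, front panel 66 mm high. The pockets are free from above only when the tray is out; their centres then lie 97 mm in front of the hood
- pocket0 (a point): floor centre of tray pocket 0 (0 to 3 at y = -84, -28, 28, 84 mm from tray_floor). Each pocket is 106 mm (x) x 52 mm (y), with dividers 4 mm thick and 12 mm high above the floor; axes as tray_floor
- pocket1 (a point): floor centre of tray pocket 1 (0 to 3 at y = -84, -28, 28, 84 mm from tray_floor). Each pocket is 106 mm (x) x 52 mm (y), with dividers 4 mm thick and 12 mm high above the floor; axes as tray_floor
- pocket2 (a point): floor centre of tray pocket 2 (0 to 3 at y = -84, -28, 28, 84 mm from tray_floor). Each pocket is 106 mm (x) x 52 mm (y), with dividers 4 mm thick and 12 mm high above the floor; axes as tray_floor
- pocket3 (a point): floor centre of tray pocket 3 (0 to 3 at y = -84, -28, 28, 84 mm from tray_floor). Each pocket is 106 mm (x) x 52 mm (y), with dividers 4 mm thick and 12 mm high above the floor; axes as tray_floor
- part0: aluminium valve body, all alike: flat base 80 (x) x 42 (y) x 20 mm high, on it an upright rib 56 (x) x 18 (y) mm along the middle, 48 mm high overall; 0.18 to 0.35 kg. Origin at the centre of the underside, z up, x along the rib. Lies base down on the black mat, x within 30 degrees of world x; easily gripped across the rib. May be absent (None)
- part1: aluminium valve body, all alike: flat base 80 (x) x 42 (y) x 20 mm high, on it an upright rib 56 (x) x 18 (y) mm along the middle, 48 mm high overall; 0.18 to 0.35 kg. Origin at the centre of the underside, z up, x along the rib. Lies base down on the black mat, x within 30 degrees of world x; easily gripped across the rib. May be absent (None)
- part2: aluminium valve body, all alike: flat base 80 (x) x 42 (y) x 20 mm high, on it an upright rib 56 (x) x 18 (y) mm along the middle, 48 mm high overall; 0.18 to 0.35 kg. Origin at the centre of the underside, z up, x along the rib. Lies base down on the black mat, x within 30 degrees of world x; easily gripped across the rib. May be absent (None)
- part3: aluminium valve body, all alike: flat base 80 (x) x 42 (y) x 20 mm high, on it an upright rib 56 (x) x 18 (y) mm along the middle, 48 mm high overall; 0.18 to 0.35 kg. Origin at the centre of the underside, z up, x along the rib. Lies base down on the black mat, x within 30 degrees of world x; easily gripped across the rib. May be absent (None)
- mat: black rubber mat 270 (x) x 250 (y) x 2 mm, fixed to the bench on the other side of the station from the valve; origin centre of underside
- spray: bystander: closed blue bottle, 52 mm across, 150 mm high, upright; origin centre of underside
- driver: bystander: screwdriver lying on the bench, 190 mm long; origin within it, x along it
- lockblock: bystander: red switch block 70 x 50 x 35 mm; origin centre of underside

How it is judged:
On the way, in this order (a step that is already met when the one before it is completed fails the run):
1. the air valve is shut (lever across the pipe, at its stop) (value of joint valve above 1.5 rad), for 0.2 s.
2. the tray is pulled out to its stop (value of joint tray above 0.143 m and value of joint valve above 1.5 rad), for 0.2 s.
3. every valve body lies flat in a pocket of the pulled-out tray (x of part0 in the frame of tray_floor between -0.06 and 0.06 m and y of part0 in the frame of tray_floor between -0.115 and 0.115 m and z of part0 in the frame of tray_floor between -0.004 and 0.006 m and angle between each of part0, part1, part2, part3's own z axis and vertical below 0.15 rad and x of part1 in the frame of tray_floor between -0.06 and 0.06 m and y of part1 in the frame of tray_floor between -0.115 and 0.115 m and z of part1 in the frame of tray_floor between -0.004 and 0.006 m and x of part2 in the frame of tray_floor between -0.06 and 0.06 m and y of part2 in the frame of tray_floor between -0.115 and 0.115 m and z of part2 in the frame of tray_floor between -0.004 and 0.006 m and x of part3 in the frame of tray_floor between -0.06 and 0.06 m and y of part3 in the frame of tray_floor between -0.115 and 0.115 m and z of part3 in the frame of tray_floor between -0.004 and 0.006 m and value of joint tray above 0.1 m), for 0.2 s.
4. the loaded tray is pushed home (x of part0 in the frame of tray_floor between -0.06 and 0.06 m and y of part0 in the frame of tray_floor between -0.115 and 0.115 m and z of part0 in the frame of tray_floor between -0.004 and 0.006 m and angle between each of part0, part1, part2, part3's own z axis and vertical below 0.15 rad and x of part1 in the frame of tray_floor between -0.06 and 0.06 m and y of part1 in the frame of tray_floor between -0.115 and 0.115 m and z of part1 in the frame of tray_floor between -0.004 and 0.006 m and x of part2 in the frame of tray_floor between -0.06 and 0.06 m and y of part2 in the frame of tray_floor between -0.115 and 0.115 m and z of part2 in the frame of tray_floor between -0.004 and 0.006 m and x of part3 in the frame of tray_floor between -0.06 and 0.06 m and y of part3 in the frame of tray_floor between -0.115 and 0.115 m and z of part3 in the frame of tray_floor between -0.004 and 0.006 m and value of joint tray below 0.005 m), for 0.2 s.
5. the air valve is open again (lever in line with the pipe) (value of joint valve below 0.07 rad and value of joint tray below 0.005 m), for 0.2 s.
At the end, for the whole second after the job is handed in: every valve body present lies base down in a tray pocket (underside within 6 mm of the floor, tilt under 0.15 rad) at rest, the tray is home (within 5 mm), and the valve lever is back in line with the pipe (within 0.07 rad) (all of step 5 and x of part0 in the frame of tray_floor between -0.06 and 0.06 m and y of part0 in the frame of tray_floor between -0.115 and 0.115 m and z of part0 in the frame of tray_floor between -0.004 and 0.006 m and angle between each of part0, part1, part2, part3's own z axis and vertical below 0.15 rad and x of part1 in the frame of tray_floor between -0.06 and 0.06 m and y of part1 in the frame of tray_floor between -0.115 and 0.115 m and z of part1 in the frame of tray_floor between -0.004 and 0.006 m and x of part2 in the frame of tray_floor between -0.06 and 0.06 m and y of part2 in the frame of tray_floor between -0.115 and 0.115 m and z of part2 in the frame of tray_floor between -0.004 and 0.006 m and x of part3 in the frame of tray_floor between -0.06 and 0.06 m and y of part3 in the frame of tray_floor between -0.115 and 0.115 m and z of part3 in the frame of tray_floor between -0.004 and 0.006 m and linear speed of each of part0, part1, part2, part3 below 0.02 m/s); the robot touches nothing.
It fails at once if the tray is out by more than 50 mm while the air is on (lever more than 0.2 rad short of shut) (value of joint tray above 0.05 m and value of joint valve below 1.37 rad).
It fails at once if a bystander is shoved more than 40 mm or the bottle is knocked over (distance of any of spray, driver, lockblock from where it was at the start of the episode above 0.04 m or angle between spray's own z axis and vertical above 0.6 rad).
Of part0, part1, part2, part3 only 2 to 4 are there at a start; the rules pass over those that are not, and their reading is None.
At some moment in a run one of part0, part1, part2, part3 may be knocked a few centimetres aside while the robot is not near it.
It also fails if it takes over 210 s, if anything falls off the work surface, if the arm or the gripper's body presses on something with over 40 N, if the wrist force passes 120 N, or if a joint passes its speed limit or range.

## Robot

A 6-joint arm with a two-finger parallel gripper is mounted at the origin on the work surface. World frame = base frame: x ahead of the robot, y to its left, z up, the work surface at z = 0. Lengths are in m, angles in rad, forces in N, time in s.
With the tool pointing down it reaches from about 0.425 to 1.125 m from the base axis. Payload 14.9 kg.
Tool frame: the origin (TCP) lies midway between the tips of the shut fingers; the grasp point (between the pads) lies 19 mm behind it; z points along the fingers, y is the direction in which the jaws open and shut (so a half turn about z gives the same grasp; the last joint's range is limited). The gripper opens to 91 mm and grips with 3 to 60 N. Pads are 32 mm wide; open, the fingers measure 118 mm over their backs; the gripper's body (76 mm by 178 mm) begins 60 mm behind the grasp point.
Start: joints at [-1.194, 0.379, 1.734, -0, 1.028, -0.033], TCP at [0.279, -0.642, 0.214] pointing down, gripper open.
Joint ranges: [-2.77, 2.77], [-0.74, 2.19], [0, 2.66], [-1.06, 4.2], [0.31, 2.87], [-3.08, 3.08]. Speed limits (rad/s): [1.89, 1.89, 2.39, 3.14, 3.14, 3.14].

## Interface

Orientations are given as a unit quaternion [x, y, z, w].
In Python, from plant import sensors, cams, job gives the robot as it stands.
- The arm moves only by the tool carry_out, never from a script. Its argument "targets" is a list of rows, each a list of 5 numbers: the shift along the world's x, y, z in mm, then the turn about the world's z in degrees, then the gripper's target within -1 to 1 (shut at 1, half-way at 0, fully open at -1). A call has 1 to 8 rows; each row shifts and turns the commanded pose from where the row before left it; what a row does not reach is not made up. A row lasts 1/10 s, in which the tool goes at most 50 mm and 8.59 degrees, less where a joint would pass 70% of its speed; a pose out of reach is approached as far as the arm can. A call with a gripper value outside its range is refused whole. The fingers move at their own pace and stop on an object; the grip force is fixed at half the most. Time passes only in rows, so rows that do not move let the fingers close. It gives the time, the measured TCP pose, the force and the opening at its end, in the units of the state.
- sensors.state(): the state, without advancing time (a new reading comes with each control period).
- cams.snapshot(name): name is "scene" or "top" or "wrist"; returns a dict with "frame" (384x512x3 uint8, red, green, blue), "depth" (384x512 float32, m along the optical axis (not along the pixel's ray), 0 where there is no reading), "mtx" (3x3 intrinsics, pixels), "rvec" (rotation vector, rad) and "tvec" (3), from world to camera coordinates, as OpenCV has them. Camera axes: x right, y down, z forward; pixel columns grow to the right and rows downward; lengths in m; the calibration is good to about 2 mm. A picture is of the moment at which its call begins.
- job.job_done(): hands the job in, once; it reports no verdict.
The state is a dict: "time": time; "joints": joint angles; "qd": joint speeds; "tau": joint torques, N m; "tool_pos": TCP position; "tool_rot": TCP orientation; "ft_force": force on the tool from outside, world axes, zero at the start; "moment": the same for the moment, N m; "gripper_width": finger opening in m.
Only numpy, scipy, OpenCV 4.12 (cv2) and the standard library are available. Lean on these libraries where they do the work, as an engineer would, in place of code of your own. Each camera call takes 0.05 s, during which the arm holds its last target.

## Working session

There is one attempt and no reset: what is moved stays moved. The work goes in short steps, Python scripts to look and compute and a tool call to move; the robot and the scene stay as the last step left them, time stands still between calls to the robot, and variables do not carry over. Pictures are saved under pics/ and viewed, and the job is handed in when it is done.

Besides the shell and the picture viewer there is one more tool, called after "Call:" as name(argument=value, ...) on one line, values as JSON. carry_out: Moves the arm, as the interface text tells. Its arguments: {"type":"object","properties":{"targets":{"type":"array"}},"required":["targets"]}

```bash
mkdir -p pics; ls; cat > h.py <<'E'
import numpy as np, cv2
from plant import sensors, cams, job
def snap(n):
    s=cams.snapshot(n); R=cv2.Rodrigues(np.array(s['rvec'],float))[0]; t=np.array(s['tvec'],float).reshape(3)
    return s,R,t
def cloud(s,R,t):
    d=s['depth']; K=np.array(s['mtx']); v,u=np.indices(d.shape)
    p=np.stack([(u-K[0,2])/K[0,0]*d,(v-K[1,2])/K[1,1]*d,d],-1)
    return (p-t)@R
def save(s,n): cv2.imwrite('pics/'+n+'.png',s['frame'][:,:,::-1])
E
python3 - <<'E'
from h import *
for n in ['scene','top']:
    s,R,t=snap(n); save(s,n+'0'); print(n,-R.T@t, R.round(2).tolist()); P=cloud(s,R,t); np.save(n+'0.npy',P)
print(sensors.state())
E
```

```text
pics
scene [0.6030291  0.71980442 0.88617914] [[-1.0, 0.03, -0.01], [0.03, 0.73, -0.68], [-0.01, -0.68, -0.73]]
top [0.49373616 0.02037381 1.09583607] [[-0.03, -1.0, 0.02], [-1.0, 0.03, -0.06], [0.06, -0.02, -1.0]]
{'time': 0.1, 'joints': array([-1.19432368e+00,  3.79318645e-01,  1.73467300e+00, -1.14005428e-05,
        1.02851387e+00, -3.32927623e-02]), 'qd': array([ 0.00018871,  0.00066009, -0.00070784,  0.00081759, -0.00062703,
        0.00010773]), 'tau': array([-8.68649695e-04, -7.65042329e+01, -4.35289764e+01,  6.52068690e-02,
        3.98612616e-02,  2.70909268e-06]), 'tool_pos': array([ 0.27875302, -0.64174798,  0.21340452]), 'tool_rot': array([ 9.79084154e-01,  2.03455181e-01, -8.27442572e-05, -4.48892356e-04]), 'ft_force': array([-0.24185439,  0.32783442, -0.30267093]), 'moment': array([ 0.02059143, -0.02199024, -0.0262497 ]), 'gripper_width': 0.09117344138280052}
```

View pics/scene0.png

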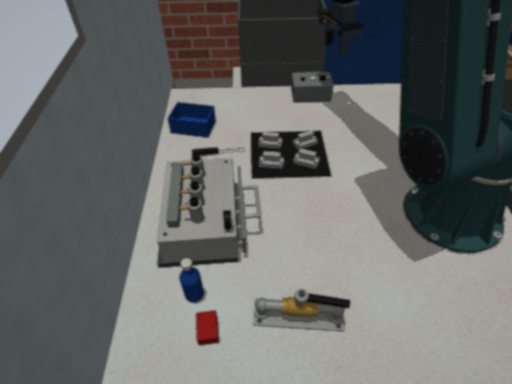

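View pics/top0.png

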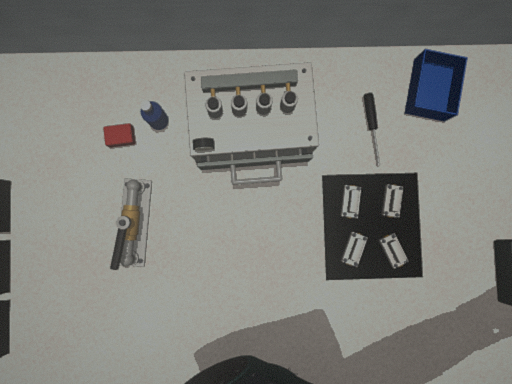

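The top view shows the station in the middle with its handle at (257,180). The valve is at left with its axis at (123,222) and lever tip at (115,268). Four parts lie on the mat, at (351,201), (394,201), (354,250) and (395,251). Next I'll measure these from the depth images.

```bash
python3 - <<'E'
from h import *
im=cv2.imread('pics/top0.png'); P=np.load('top0.npy'); Z=P[...,2]
def rect(mask,name,k=1):
    n,l,st,c=cv2.connectedComponentsWithStats(mask.astype(np.uint8))
    for i in range(1,n):
        if st[i,4]<25: continue
        q=P[l==i]; r=cv2.minAreaRect((q[:,:2]*1000).astype(np.float32))
        print(name,c[i].round(0),st[i,4],'ctr',np.round(r[0],1),'size',np.round(r[1],1),'ang',round(r[2],1),'z',np.round(np.percentile(q[:,2],[5,50,95])*1000,1))
v,u=np.indices(Z.shape)
mat=(u>322)&(u<424)&(v>172)&(v<280)
rect(mat&(Z>.040)&(Z<.06),'rib'); rect(mat&(Z>.012)&(Z<.06),'base')
val=(u>95)&(u<160)&(v>170)&(v<285)
rect(val&(Z>.085)&(Z<.112),'lever'); rect(val&(Z>.02)&(Z<.08),'pipe')
st=(u>180)&(u<325)&(v>60)&(v<190)
rect(st&(Z>.112)&(Z<.126),'hood'); rect(st&(Z>.07)&(Z<.087)&(v>150),'handle');rect(st&(Z>.087)&(Z<.1)&(v>140),'panel')
rect((Z>.012)&(u>90)&(u<180)&(v>90)&(v<150),'byst')
E
```

```text
rib [353. 200.] 177 ctr [ 536.6 -245.3] size [18.7 55. ] ang 81.7 z [43.  49.8 52.9]
rib [396. 200.] 187 ctr [ 535.3 -352. ] size [18.7 55.7] ang 79.3 z [42.9 49.7 53.3]
rib [357. 249.] 188 ctr [ 415.7 -248.3] size [19.1 55.8] ang 66.5 z [43.4 49.9 53. ]
rib [397. 251.] 187 ctr [ 408.6 -348.3] size [55.7 18.6] ang 24.0 z [42.5 49.9 53. ]
base [351. 201.] 540 ctr [ 536.4 -245.2] size [42.6 82.8] ang 80.4 z [18.1 23.8 51.9]
base [392. 200.] 553 ctr [ 535.4 -352.2] size [43.4 83. ] ang 79.0 z [17.4 24.5 51.8]
base [354. 249.] 555 ctr [ 415.4 -249.1] size [43.9 82.8] ang 67.6 z [18.2 24.3 51.5]
base [394. 250.] 571 ctr [ 408.7 -348.7] size [83.4 44.4] ang 25.3 z [17.5 23.7 51.6]
lever [120. 241.] 496 ctr [452.  314.3] size [ 31.3 124.3] ang 81.5 z [ 96.7 104.8 108.4]
pipe [131. 221.] 1019 ctr [499.4 305.9] size [ 43.3 210.7] ang 86.7 z [47.  57.9 66.2]
hood [253. 114.] 7815 ctr [755.4   3.6] size [201.3 300.2] ang 3.0 z [117.2 120.2 123.2]
handle [255. 175.] 354 ctr [6.086e+02 5.000e-01] size [ 48.6 140.5] ang 3.1 z [79.1 84.3 86.7]
panel [255. 160.] 523 ctr [634.4  -1.8] size [ 16.8 274. ] ang 3.1 z [89.9 93.9 97. ]
byst [153. 114.] 583 ctr [642.6 128.1] size [363.9  51. ] ang 43.9 z [ 26.2  99.9 151.2]
byst [119. 135.] 629 ctr [634.1 187.8] size [430.1  77.3] ang 60.2 z [20.1 34.8 38.3]
```

```bash
python3 - <<'E'
from h import *
im=cv2.imread('pics/top0.png'); P=np.load('top0.npy'); Z=P[...,2]
v,u=np.indices(Z.shape)
val=(u>95)&(u<160)&(v>170)&(v<285)
dark=im.max(2)<70
m=val&(Z>.08)&(Z<.112)&dark
q=P[m]; r=cv2.minAreaRect((q[:,:2]*1000).astype(np.float32)); print(r,cv2.boxPoints(r)); 
print(cv2.fitLine((q[:,:2]*1000).astype(np.float32),cv2.DIST_HUBER,0,.01,.01).ravel())
m2=val&(Z>.098)&(~dark); print('stem',P[m2].mean(0),m2.sum())
m=val&(Z>.025)&(Z<.072)
q=P[m]; print(cv2.fitLine((q[:,:2]*1000).astype(np.float32),cv2.DIST_HUBER,0,.01,.01).ravel())
m=val&(Z>.045)&(Z<.072)
q=P[m]; print(cv2.fitLine((q[:,:2]*1000).astype(np.float32),cv2.DIST_HUBER,0,.01,.01).ravel())
cv2.imwrite('pics/v0.png',cv2.resize(im[90:290,90:190],None,fx=3,fy=3,interpolation=cv2.INTER_CUBIC))
E
```

```text
((450.48162841796875, 316.5945739746094), (22.391103744506836, 118.78302001953125), 74.09651184082031) [[390.29556 322.10187]
 [504.53214 289.55322]
 [510.6677  311.08728]
 [396.43112 343.63593]]
[ 9.6605271e-01 -2.5834510e-01  4.3741107e+02  3.1788181e+02]
stem [0.48678    0.27598223 0.22181624] 215
[ 9.9593848e-01 -9.0036064e-02  4.9885092e+02  3.0076898e+02]
[ 9.9619198e-01 -8.7186977e-02  4.9876508e+02  3.0113776e+02]
```

View pics/v0.png

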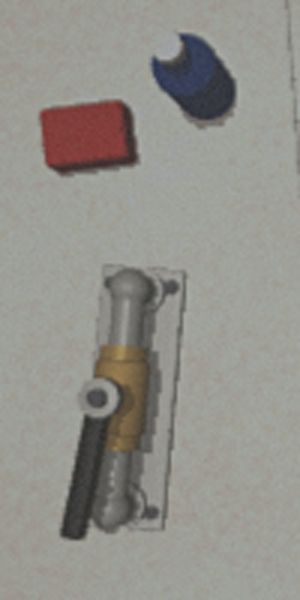

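```bash
cat >> h.py <<'E'
def ray(s,R,t,u,v,z):
    K=np.array(s['mtx']); c=-R.T@t; d=R.T@np.array([(u-K[0,2])/K[0,0],(v-K[1,2])/K[1,1],1]); return (c+d*(z-c[2])/d[2])*1000
E
python3 - <<'E'
from h import *
s,R,t=snap('top'); P=np.load('top0.npy')
print('knob z',P[220:226,119:127,2].round(3))
for z in (.105,.115): print(ray(s,R,t,122.7,222.7,z).round(1))
print('tip',ray(s,R,t,90+73/3,90+537/3,.105).round(1), 'near tip', ray(s,R,t,90+75/3,90+530/3,.105).round(1))
E
```

```text
knob z [[0.107 0.117 1.096 0.114 0.113 0.113 0.103 0.104]
 [0.113 0.115 0.112 0.117 0.114 0.115 0.109 0.106]
 [0.116 0.115 0.114 0.113 0.111 0.117 0.111 0.104]
 [0.112 0.115 0.116 0.114 0.112 0.117 0.109 0.106]
 [0.115 0.114 0.117 0.114 0.118 0.111 0.107 0.107]
 [0.106 0.103 0.113 0.113 0.102 0.106 0.107 0.108]]
[497.3 307.2 105. ]
[497.2 304.3 115. ]
tip [391.9 327.2 105. ] near tip [397.2 325.6 105. ]
```

Call:
carry_out(targets=[[25, 36, 0, 8.5, 1], [25, 36, 0, 8.5, 1], [25, 36, 0, 8.5, 1], [25, 36, 0, 8.5, 1], [25, 36, 0, 8.5, 1], [25, 36, 0, 8.5, 1], [25, 36, 0, 8.5, 1], [25, 40, 0, 8.5, 1]])

```text
time: 0.95
tool_pos: [0.4796, -0.3486, 0.2139]
tool_rot: [0.696, 0.718, -0.0, 0.0]
ft_force: [0.9, 0.1, -0.1]
gripper_width: 0.03
```

Call:
carry_out(targets=[[0, 45, 0, 8.5, 1], [0, 45, 0, 8.5, 1], [0, 45, 0, 8.5, 1], [0, 45, 0, 8.5, 1], [0, 45, 0, 8.5, 1], [0, 45, 0, 8.5, 1], [0, 45, 0, 8.5, 1], [0, 45, 0, 8.5, 1]])

```text
time: 1.75
tool_pos: [0.4785, 0.0117, 0.214]
tool_rot: [0.175, 0.985, 0.0, 0.0]
ft_force: [1.3, 0.3, 0.9]
gripper_width: 0.0002
```

Call:
carry_out(targets=[[-8, 45, 0, 7, 1], [-8, 45, 0, 0, 1], [-10, 45, 0, 0, 1], [-16, 45, 0, 0, 1], [-16, 45, 0, 0, 1], [-15, 47, 0, 0, 1], [0, 0, 0, 0, 1]])

```text
time: 2.45
tool_pos: [0.4042, 0.286, 0.2141]
tool_rot: [0.115, 0.993, 0.0, 0.0]
ft_force: [-0.4, -0.9, 0.4]
gripper_width: 0.0
```

Call:
carry_out(targets=[[0, 0, -40, 0, 1], [0, 0, -40, 0, 1], [0, 0, -30, 0, 1], [0, 0, -18, 0, 1], [0, 0, -5, 0, 1], [0, 0, 0, 0, 1]])

```text
time: 3.05
tool_pos: [0.4058, 0.2814, 0.0807]
tool_rot: [0.118, 0.993, -0.0, -0.0]
ft_force: [0.6, -0.5, 0.6]
gripper_width: 0.0003
```

```bash
python3 - <<'E'
from h import *
s,R,t=snap('top'); save(s,'t1'); im=s['frame'][:,:,::-1]
cv2.imwrite('pics/t1c.png',cv2.resize(im[150:310,60:220],None,fx=3.5,fy=3.5)); s,R,t=snap('scene'); save(s,'s1')
E
```

```text
(no output)
```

View pics/s1.png

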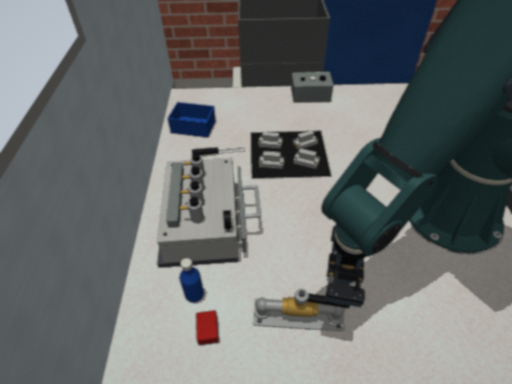

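View pics/t1c.png

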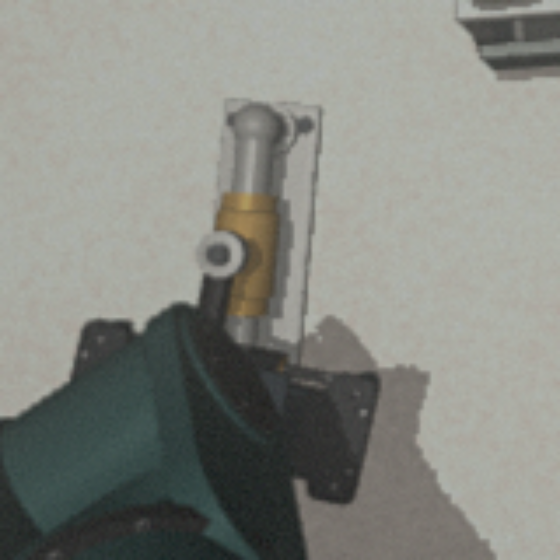

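Call:
carry_out(targets=[[2, 10, 0, 0, 1], [1, 8, 0, 0, 1], [1, 12, 0, -8, 1], [2, 12, 0, -8, 1], [4, 12, 0, -8, 1], [5, 11, 0, -8, 1], [7, 10, 0, -8, 1], [8, 9, 0, -8, 1]])

```text
time: 3.95
tool_pos: [0.4355, 0.3671, 0.0812]
tool_rot: [0.514, 0.858, -0.0, -0.0]
ft_force: [-4.1, 0.1, 0.1]
gripper_width: 0.0002
```

Call:
carry_out(targets=[[9, 8, 0, -8, 1], [10, 7, 0, -8, 1], [11, 5, 0, -8, 1], [7, 2, 0, -5, 1], [0, 0, 0, 0, 1]])

```text
time: 4.45
tool_pos: [0.4736, 0.3891, 0.0814]
tool_rot: [0.711, 0.704, 0.001, 0.0]
ft_force: [-0.6, 0.0, 0.9]
gripper_width: 0.0003
```

Call:
carry_out(targets=[[4, 0, 0, -2, 1], [4, 0, 0, -2, 1], [0, 0, 0, 0, 1]])

```text
time: 4.75
tool_pos: [0.4808, 0.3884, 0.0812]
tool_rot: [0.734, 0.679, 0.0, -0.0]
ft_force: [-0.3, 0.1, -1.3]
gripper_width: 0.0008
```

Call:
carry_out(targets=[[4, 0, 0, 0, 1], [0, 0, 0, 0, 1]])

```text
time: 4.95
tool_pos: [0.485, 0.3881, 0.0811]
tool_rot: [0.734, 0.679, 0.0, 0.0]
ft_force: [-0.6, 0.8, 0.3]
gripper_width: 0.0005
```

Call:
carry_out(targets=[[4, 0, 0, 0, 1], [0, 0, 0, 0, 1]])

```text
time: 5.15
tool_pos: [0.4883, 0.3881, 0.0809]
tool_rot: [0.734, 0.679, -0.001, -0.001]
ft_force: [-9.6, 3.8, 5.0]
gripper_width: 0.0004
```

Call:
carry_out(targets=[[3, 0, 0, 0, 1], [0, 0, 0, 0, 1]])

```text
time: 5.35
tool_pos: [0.4886, 0.388, 0.0808]
tool_rot: [0.735, 0.678, -0.003, -0.002]
ft_force: [-31.0, 6.4, 18.9]
gripper_width: 0.0003
```

Call:
carry_out(targets=[[-15, 0, 0, 0, 1], [-20, 0, 0, 0, 1], [0, 0, 40, 0, 0.3], [0, -30, 40, 0, 0.3], [0, -40, 20, 0, 0.3], [0, -40, 0, 0, 0.3], [0, -40, 0, 0, 0.3], [0, -40, 0, 0, 0.3]])

```text
time: 6.15
tool_pos: [0.4569, 0.1964, 0.1814]
tool_rot: [0.734, 0.679, 0.001, 0.0]
ft_force: [0.4, 0.5, -0.3]
gripper_width: 0.0322
```

```bash
python3 - <<'E'
from h import *
s,R,t=snap('top'); save(s,'t2'); im=s['frame'][:,:,::-1]
cv2.imwrite('pics/t2c.png',cv2.resize(im[60:300,60:330],None,fx=2.4,fy=2.4)); 
E
```

```text
(no output)
```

View pics/t2c.png

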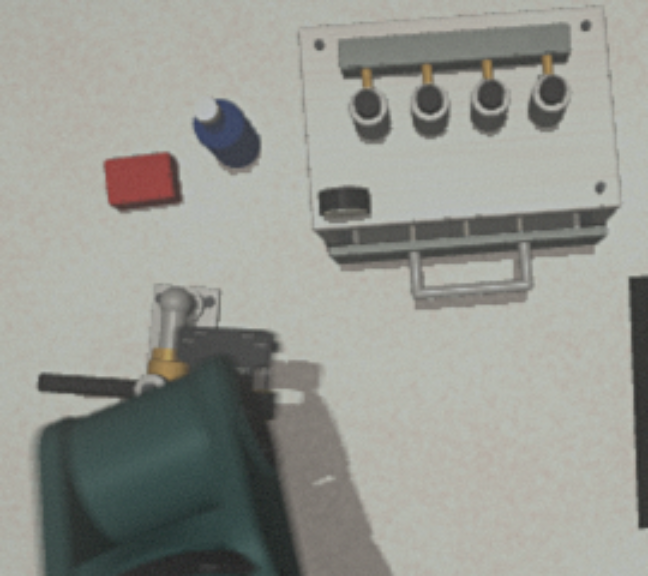

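```bash
python3 - <<'E'
from h import *
s,R,t=snap('top')
for u,v in ((232.1,183.8),(281.2,179.8),(256.5,181.5)): print(ray(s,R,t,u,v,.083).round(1))
P=np.load('top0.npy')
m=(P[...,2]>.07)&(P[...,2]<.092)&(P[...,0]>.575)&(P[...,0]<.603)&(abs(P[...,1])<.06)
q=P[m]*1000; r=cv2.minAreaRect(q[:,:2].astype(np.float32)); print(r,np.median(q,0),sensors.state()['tool_rot'])
E
```

```text
[582.6  53.6  83. ]
[589.1 -64.   83. ]
[586.6  -4.8  83. ]
((592.35546875, -1.5195045471191406), (19.563337326049805, 114.8927001953125), 0.8036081790924072) [590.86461079   1.18625289  84.9189867 ] [ 7.35177324e-01  6.77874744e-01 -1.95259899e-04  3.08507377e-04]
```

Call:
carry_out(targets=[[26, -40, 0, 7.5, 0.3], [26, -40, 0, 0, 0.3], [26, -40, 0, 0, 0.3], [26, -40, 0, 0, 0.3], [27, -40, 0, 0, 0.3], [0, 0, -30, 0, 0.3], [0, 0, -20, 0, 0.3], [0, 0, 0, 0, 0.3]])

```text
time: 7.05
tool_pos: [0.5863, -0.0015, 0.1285]
tool_rot: [0.689, 0.725, -0.001, -0.001]
ft_force: [-0.1, -0.6, 0.1]
gripper_width: 0.0315
```

```bash
python3 - <<'E'
from h import *
s,R,t=snap('wrist'); save(s,'w1'); print(sensors.state()['tool_pos'])
P=cloud(s,R,t); Z=P[...,2]
m=(Z>.07)&(Z<.092)&(P[...,0]>.57)&(P[...,0]<.61)&(abs(P[...,1])<.08)
q=P[m]*1000; print(m.sum())
if m.sum()>20: r=cv2.minAreaRect(q[:,:2].astype(np.float32)); print(r,np.median(q,0))
s,R,t=snap('scene'); save(s,'s2')
E
```

```text
[ 0.58712331 -0.00129512  0.13011132]
2512
((597.0385131835938, -5.743011474609375), (121.74891662597656, 25.8164005279541), 89.9583511352539) [593.1603518   16.61595802  86.00000085]
```

View pics/w1.png

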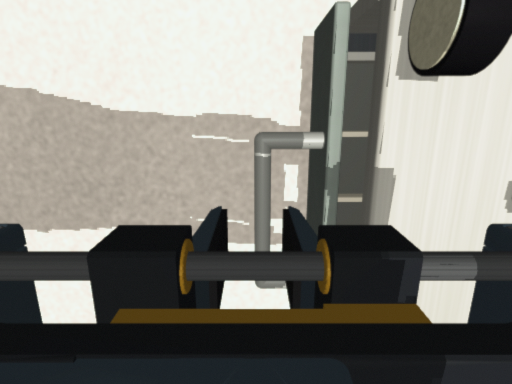

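View pics/s2.png

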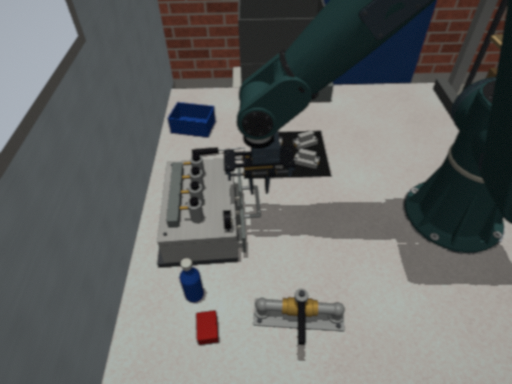

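Call:
carry_out(targets=[[1, -2, -20, 0, 0.3], [0, 0, -20, 0, 0.3], [0, 0, -15, 0, 0.3], [0, 0, -10, 0, 0.3], [0, 0, -3, 0, 0.3], [0, 0, 0, 0, 0.3]])

```text
time: 7.75
tool_pos: [0.5888, -0.0034, 0.0631]
tool_rot: [0.689, 0.725, -0.0, 0.0]
ft_force: [0.7, 0.0, 0.1]
gripper_width: 0.0319
```

Call:
carry_out(targets=[[0, 0, 0, 0, 1], [0, 0, 0, 0, 1], [0, 0, 0, 0, 1], [0, 0, 0, 0, 1]])

```text
time: 8.15
tool_pos: [0.5892, -0.0035, 0.0636]
tool_rot: [0.689, 0.725, 0.0, 0.0]
ft_force: [0.8, -0.4, 4.5]
gripper_width: 0.0111
```

Call:
carry_out(targets=[[-10, -0.5, 0, 0, 1], [-20, -1, 0, 0, 1], [-20, -1, 0, 0, 1], [-20, -1, 0, 0, 1], [-20, -1, 0, 0, 1], [-20, -1, 0, 0, 1], [-10, -0.5, 0, 0, 1], [0, 0, 0, 0, 1]])

```text
time: 8.95
tool_pos: [0.4676, -0.01, 0.0635]
tool_rot: [0.689, 0.725, -0.0, 0.0]
ft_force: [-1.1, -5.9, 7.8]
gripper_width: 0.0116
```

Call:
carry_out(targets=[[-8, -0.5, 0, 0, 1], [-8, -0.5, 0, 0, 1], [0, 0, 0, 0, 1]])

```text
time: 9.25
tool_pos: [0.4549, -0.0108, 0.0639]
tool_rot: [0.689, 0.725, 0.002, 0.003]
ft_force: [14.1, -0.8, -5.4]
gripper_width: 0.0113
```

Call:
carry_out(targets=[[-4, 0, 0, 0, 1], [-4, 0, 0, 0, 1], [0, 0, 0, 0, 1]])

```text
time: 9.55
tool_pos: [0.4549, -0.0111, 0.0655]
tool_rot: [0.689, 0.724, 0.007, 0.009]
ft_force: [57.7, 2.9, -47.2]
gripper_width: 0.0113
```

Call:
carry_out(targets=[[9, 0.5, 0, 0, 1], [0, 0, 0, 0, 1]])

```text
time: 9.75
tool_pos: [0.4573, -0.0108, 0.0649]
tool_rot: [0.689, 0.725, 0.002, 0.003]
ft_force: [3.0, -10.4, 31.8]
gripper_width: 0.0111
```

Call:
carry_out(targets=[[0, 0, 0, 0, 0.3], [0, 0, 0, 0, 0.3], [0, 0, 0, 0, 0.3], [0, 0, 30, 0, 0.3], [0, 0, 45, 0, -0.3], [0, -30, 45, 0, -0.3], [0, -40, 0, -8, -0.3], [0, -45, 0, -8, -0.3]])

```text
time: 10.55
tool_pos: [0.4537, -0.1236, 0.1808]
tool_rot: [0.784, 0.62, 0.001, 0.001]
ft_force: [0.8, 0.3, -0.6]
gripper_width: 0.0582
```

Call:
carry_out(targets=[[0, -45, 0, -8, -0.3], [0, -45, 0, -8, -0.3], [0, -45, 0, -8, -0.3], [0, 0, 30, -8, -0.3]])

```text
time: 10.95
tool_pos: [0.4514, -0.2605, 0.2066]
tool_rot: [0.926, 0.378, -0.002, -0.002]
ft_force: [-0.1, 0.4, 0.1]
gripper_width: 0.0593
```

```bash
python3 - <<'E'
from h import *
print(sensors.state()['tool_pos'],sensors.state()['joints'])
s,R,t=snap('top'); save(s,'t3'); im=s['frame'][:,:,::-1]
cv2.imwrite('pics/t3c.png',cv2.resize(im[60:300,60:330],None,fx=2.4,fy=2.4)); 
s,R,t=snap('scene'); save(s,'s3'); 
E
```

```text
[ 0.45142009 -0.2604839   0.20658347] [-5.67906119e-01  1.08351924e-01  2.09480258e+00 -4.18288022e-04
  9.44225365e-01  2.28898624e-01]
```

View pics/t3.png

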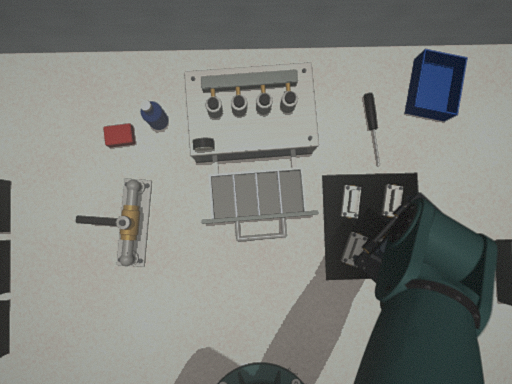

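View pics/s3.png

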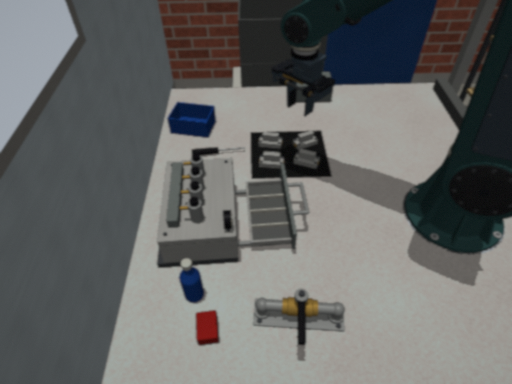

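```bash
cat > pk.py <<'E'
from h import *
s,R,t=snap('top'); save(s,'tp'); P=cloud(s,R,t)*1000; Z=P[...,2]
im=s['frame'][:,:,::-1]
cv2.imwrite('pics/tpc.png',cv2.resize(im[140:260,180:340],None,fx=5,fy=5,interpolation=cv2.INTER_CUBIC))
v,u=np.indices(Z.shape); roi=(u>195)&(u<325)&(v>160)&(v<222)
m=roi&(Z>22)&(Z<34)
n,l,st,c=cv2.connectedComponentsWithStats(m.astype(np.uint8))
for i in range(1,n):
    if st[i,4]>100:
        r=cv2.minAreaRect(P[l==i][:,:2].astype(np.float32)); print('floor',st[i,4],c[i].round(),np.round(r[0],1),np.round(r[1],1),round(r[2],1))
m=roi&(Z>85)&(Z<102); r=cv2.minAreaRect(P[m][:,:2].astype(np.float32)); print('panel',r, np.median(P[m],0))
m=roi&(Z>20)&(Z<60); r=cv2.minAreaRect(P[m][:,:2].astype(np.float32)); print('tray',r)
E
python3 pk.py
```

```text
floor 889 [291. 191.] [565.7 -92.4] [105.3  54.1] 2.9
floor 864 [246. 195.] [559.5  21.2] [105.3  52.1] 3.0
floor 862 [268. 193.] [562.6 -35. ] [105.4  51.7] 3.1
floor 899 [223. 196.] [556.6  78.4] [105.6  54.1] 3.1
panel ((497.6020812988281, -10.50250244140625), (20.042449951171875, 272.0780944824219), 3.0548593997955322) [502.72754377 -17.46196293  94.02750712]
tray ((571.4219970703125, 9.463577270507812), (274.8355712890625, 147.40621948242188), 88.55003356933594)
```

View pics/tpc.png

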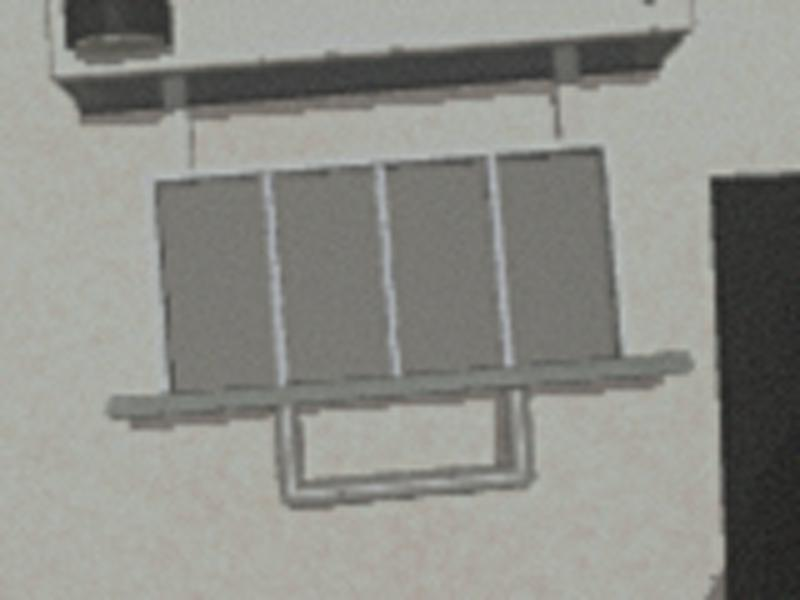

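Call:
carry_out(targets=[[12, 2, 0, -7.7, -0.3], [12, 2, -10, -7.7, -0.3], [12, 2, -10, -7.7, -0.3], [12, 2, -10, -7.7, -0.3], [12, 2, -10, -7.7, -0.3], [12, 3, -10, -7.7, -0.3], [13, 2, -10, -7.7, -0.3], [0, 0, 0, 0, -0.3]])

```text
time: 11.9
tool_pos: [0.5383, -0.2413, 0.1474]
tool_rot: [0.997, -0.078, -0.001, -0.001]
ft_force: [0.4, -0.3, 0.1]
gripper_width: 0.0592
```

```bash
cat > parts.py <<'E'
import sys
from h import *
from scipy.spatial.transform import Rotation as Ro
def parts(cam,zmax=60):
    s,R,t=snap(cam); save(s,'last_'+cam); P=cloud(s,R,t)*1000; Z=P[...,2]; D=s['depth']
    reg=(P[...,0]>350)&(P[...,0]<700)&(P[...,1]<-130)&(P[...,1]>-480)&(D>0.12)
    for nm,lo in (('rib',40),('base',12)):
        m=reg&(Z>lo)&(Z<zmax)
        n,l,st,c=cv2.connectedComponentsWithStats(m.astype(np.uint8))
        for i in range(1,n):
            if st[i,4]<60: continue
            r=cv2.minAreaRect(P[l==i][:,:2].astype(np.float32)); a=r[2]; w,h=r[1]
            if h>w: a-=90
            print(cam,nm,st[i,4],c[i].round(),np.round(r[0],1),np.round(sorted(r[1]),1),'ang',round(a,1))
for c in sys.argv[1:]: parts(c)
s=sensors.state(); print(s['time'],s['tool_pos'].round(4),Ro.from_quat(s['tool_rot']).as_matrix()[:2,0].round(3), np.degrees(np.arctan2(*Ro.from_quat(s['tool_rot']).as_matrix()[[1,0],0])).round(1),s['gripper_width'])
E
python3 parts.py top wrist
```

```text
top rib 138 [356. 250.] [ 414.9 -246.1] [15.4 52.6] ang -21.5
top base 95 [349. 214.] [ 503.1 -238.8] [15.  41.4] ang 74.5
top base 401 [352. 250.] [ 416.6 -242.9] [33.6 81.2] ang -20.3
wrist rib 531 [111.  38.] [ 680.9 -149.4] [11.6 36.4] ang -15.7
wrist rib 1475 [377. 172.] [ 537.9 -353.4] [18.4 55.6] ang -10.9
wrist rib 1240 [260. 188.] [ 538.9 -247.1] [17.9 56.1] ang -8.8
wrist rib 150 [156. 231.] [ 515.3 -143.6] [ 7.4 16.1] ang 59.6
wrist rib 574 [283. 295.] [ 425.7 -253.4] [18.5 39.7] ang -21.8
wrist base 537 [320.  37.] [ 661.6 -320.2] [ 6.5 64.5] ang 6.3
wrist base 1245 [119.  42.] [ 682.1 -140.9] [23.2 34.7] ang 2.7
wrist base 3760 [367. 166.] [ 537.7 -353.3] [41.9 83. ] ang -10.7
wrist base 3386 [259. 180.] [ 538.5 -247.2] [42.1 83.5] ang -8.4
wrist base 267 [157. 228.] [ 515.6 -141.1] [ 8.1 20.2] ang 66.2
wrist base 1138 [276. 294.] [ 415.1 -249.2] [42.2 62.6] ang -22.2
12.0 [ 0.5378 -0.2419  0.1488] [ 0.989 -0.151] -8.7 0.05919808543825058
```

View pics/last_wrist.png

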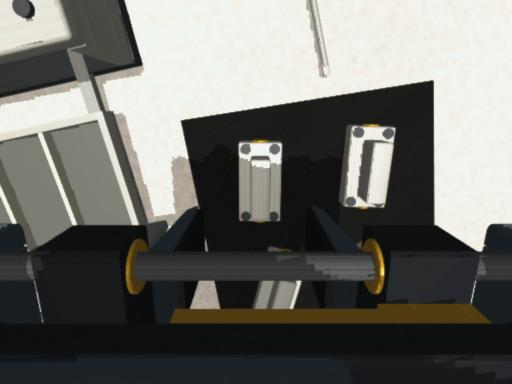

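Call:
carry_out(targets=[[0, -4, -35, 0, -0.3], [0, 0, -40, 0, -0.3], [0, 0, -30, 0, -0.3], [0, 0, -13, 0, -0.3], [0, 0, -4, 0, -0.3], [0, 0, 0, 0, 1], [0, 0, 0, 0, 1], [0, 0, 0, 0, 1]])

```text
time: 12.8
tool_pos: [0.5393, -0.2472, 0.0289]
tool_rot: [0.997, -0.078, 0.001, 0.0]
ft_force: [-0.1, -0.2, 0.5]
gripper_width: 0.0383
```

Call:
carry_out(targets=[[0, 0, 0, 0, 1], [0, 0, 0, 0, 1], [0, 0, 0, 0, 1]])

```text
time: 13.1
tool_pos: [0.5388, -0.2468, 0.0279]
tool_rot: [0.997, -0.079, 0.0, 0.0]
ft_force: [-1.5, 2.5, 5.3]
gripper_width: 0.0177
```

Call:
carry_out(targets=[[0, 0, 20, 0, 1], [0, 0, 40, 0, 1], [0, 0, 40, 0, 1], [7, 40, 20, 4, 1], [7, 40, 0, 4, 1], [7, 40, 0, 4, 1], [6, 36, 0, 0, 1], [0, 0, 0, 0, 1]])

```text
time: 13.9
tool_pos: [0.5656, -0.0874, 0.1473]
tool_rot: [1.0, 0.028, -0.0, -0.0]
ft_force: [0.2, -0.7, -3.4]
gripper_width: 0.0178
```

```bash
python3 parts.py; python3 - <<'E'
from h import *
s,R,t=snap('wrist'); save(s,'w5')
E
```

```text
13.9 [ 0.5656 -0.0874  0.1473] [0.998 0.055] 3.2 0.01783398645969355
```

View pics/w5.png

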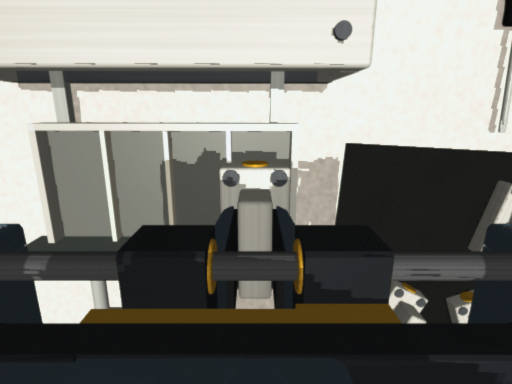

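Call:
carry_out(targets=[[0, 0, -30, 0, 1], [0, 0, -30, 0, 1], [0, 0, -7, 0, 1], [0, 0, 0, 0, 1], [0, 0, 0, 0, 1]])

```text
time: 14.45
tool_pos: [0.5662, -0.0913, 0.0815]
tool_rot: [1.0, 0.026, 0.0, 0.0]
ft_force: [0.6, -0.3, -3.3]
gripper_width: 0.0179
```

```bash
python3 parts.py; python3 - <<'E'
from h import *
s,R,t=snap('wrist'); save(s,'w6'); P=cloud(s,R,t)*1000
# wall/divider tops along row of image: print y,z profile
for v in (150,170): 
    for u in range(60,420,3):
        if P[v,u,2]>34 and P[v,u,2]<60: print(v,u,P[v,u].round(1))
E
```

```text
14.45 [ 0.5662 -0.0913  0.0815] [0.999 0.052] 3.0 0.017942642752312526
150 129 [607.1  -3.8  40.6]
150 132 [607.2  -5.8  40.5]
150 135 [607.2  -7.6  39.8]
150 138 [606.6  -7.9  34.9]
150 213 [610.  -61.1  39.8]
150 216 [610.1 -63.2  40.3]
150 297 [ 613.5 -118.2   44.3]
150 300 [ 613.5 -120.2   44.1]
150 303 [ 613.7 -122.2   44.1]
170 60 [589.8  47.1  36.8]
170 132 [593.1  -4.8  39.7]
170 135 [593.4  -7.3  40.7]
170 138 [592.8  -8.2  37.4]
170 213 [596.2 -61.5  41. ]
170 216 [596.2 -63.5  40.3]
170 294 [ 598.5 -118.2   37.8]
170 297 [ 600.  -119.2   45.2]
170 300 [ 600.2 -121.2   45.8]
170 303 [ 600.3 -123.2   45.6]
```

View pics/w6.png

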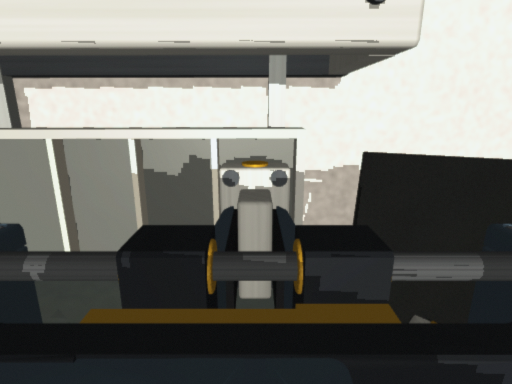

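Call:
carry_out(targets=[[-1, -0.5, -15, 0, 1], [0, 0, -8, 0, 1], [0, 0, -4, 0, 1], [0, 0, 0, 0, 1], [0, 0, 0, 0, 1]])

```text
time: 15.0
tool_pos: [0.5648, -0.0913, 0.0534]
tool_rot: [1.0, 0.026, 0.0, 0.0]
ft_force: [0.9, 0.3, -1.8]
gripper_width: 0.0177
```

Call:
carry_out(targets=[[0, 0, -1, 0, 0.3], [0, 0, 0, 0, 0.3], [0, 0, 0, 0, 0.3], [0, 0, 20, 0, 0.3], [0, 0, 40, 0, 0.3], [0, 0, 40, 0, 0.3], [-6, -40, 0, -4, -0.2], [-6, -45, 0, -5, -0.2]])

```text
time: 15.8
tool_pos: [0.5533, -0.1767, 0.1542]
tool_rot: [0.999, -0.053, 0.001, 0.0]
ft_force: [0.8, 1.0, 0.7]
gripper_width: 0.0449
```

Call:
carry_out(targets=[[-6, -45, 0, -5, -0.2], [-5, -45, 0, 0, -0.2], [0, -45, 0, 0, -0.2], [0, -42, 0, 0, -0.2], [0, 0, 0, 0, -0.2]])

```text
time: 16.3
tool_pos: [0.5415, -0.3576, 0.1528]
tool_rot: [0.995, -0.098, 0.001, 0.001]
ft_force: [-0.3, 1.5, 0.3]
gripper_width: 0.055
```

```bash
python3 parts.py top wrist; python3 pk.py | head -3
```

```text
top rib 185 [357. 249.] [ 415.5 -248.8] [19.6 55.9] ang -22.8
top rib 186 [397. 251.] [ 409.1 -347.9] [18.2 54.9] ang 24.5
top base 60 [377. 151.] [ 662.5 -318.5] [ 6.  70.1] ang 6.1
top base 318 [390. 204.] [ 535.4 -351.2] [42.3 82.4] ang -10.2
top base 554 [354. 249.] [ 415.5 -248.6] [43.4 82.9] ang -21.3
top base 572 [394. 250.] [ 408.7 -348.8] [43.5 83.7] ang 24.1
wrist rib 1168 [253. 194.] [ 538. -354.] [18.  55.5] ang -10.5
wrist rib 473 [266. 298.] [ 420.6 -346.7] [18.2 36.2] ang 24.2
wrist base 546 [191.  61.] [ 664.8 -320.3] [ 6.4 70.7] ang 5.6
wrist base 650 [ 8. 84.] [ 678.7 -149.7] [18.  39.5] ang -26.2
wrist base 3290 [253. 185.] [ 537.6 -353.9] [41.9 83.2] ang -10.4
wrist base 184 [202. 296.] [ 428.7 -273.1] [ 8.1 38.4] ang -22.2
wrist base 1355 [272. 294.] [ 411.4 -350.4] [42.7 76. ] ang 23.8
16.4 [ 0.5412 -0.3538  0.1522] [ 0.981 -0.193] -11.1 0.0549128077474677
floor 327 [291. 187.] [566.9 -92.3] [105.3  53.6] 3.0
floor 861 [268. 192.] [564. -35.] [105.3  51.8] 3.0
floor 868 [246. 194.] [561.2  21.2] [105.8  52.1] 3.2
```

View pics/last_top.png

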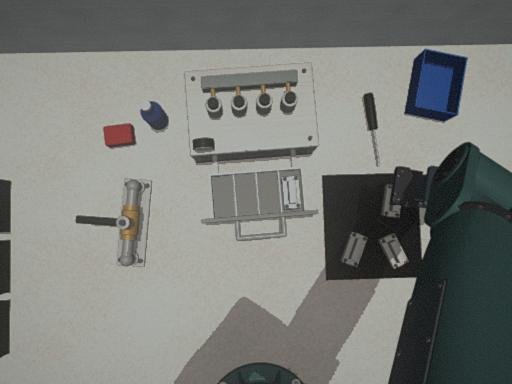

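Call:
carry_out(targets=[[-4, 1, -35, 0, -0.2], [0, 0, -40, 0, -0.2], [0, 0, -32, 0, -0.2], [0, 0, -13, 0, -0.2], [0, 0, -4, 0, -0.2], [0, 0, 0, 0, 1], [0, 0, 0, 0, 1], [0, 0, 0, 0, 1]])

```text
time: 17.25
tool_pos: [0.5384, -0.3527, 0.0301]
tool_rot: [0.995, -0.096, 0.001, 0.001]
ft_force: [-1.1, -0.3, 0.4]
gripper_width: 0.0338
```

Call:
carry_out(targets=[[0, 0, 0, 0, 1], [0, 0, 0, 0, 1], [0, 0, 0, 0, 1]])

```text
time: 17.55
tool_pos: [0.5378, -0.3525, 0.0292]
tool_rot: [0.995, -0.096, 0.0, 0.0]
ft_force: [-1.4, 0.3, 7.2]
gripper_width: 0.0174
```

Call:
carry_out(targets=[[0, 0, 20, 0, 1], [0, 0, 40, 0, 1], [0, 0, 40, 0, 1], [4, 40, 20, 4, 1], [4, 45, 0, 4, 1], [4, 45, 0, 4, 1], [4, 45, 0, 2, 1], [4, 45, 0, 0, 1]])

```text
time: 18.35
tool_pos: [0.5571, -0.1305, 0.1485]
tool_rot: [1.0, 0.027, -0.0, -0.0]
ft_force: [1.2, 1.0, -2.6]
gripper_width: 0.0181
```

Call:
carry_out(targets=[[4, 45, 0, 0, 1], [3, 40, 0, 0, 1], [0, 12, -20, 0, 1], [0, 0, -30, 0, 1], [0, 0, -16, 0, 1], [0, 0, 0, 0, 1], [0, 0, 0, 0, 1]])

```text
time: 19.05
tool_pos: [0.5647, -0.0357, 0.0829]
tool_rot: [1.0, 0.026, -0.0, -0.0]
ft_force: [0.2, -0.8, -2.6]
gripper_width: 0.0182
```

```bash
python3 parts.py; cat > w.py <<'E'
from h import *
import sys
s,R,t=snap('wrist'); save(s,sys.argv[1]); P=cloud(s,R,t)*1000
for v in (150,170): 
    q=[P[v,u].round(1) for u in range(60,420,2) if 38<P[v,u,2]<58]
    print(v,[x.tolist() for x in q])
E
python3 w.py w7
```

```text
19.05 [ 0.5647 -0.0357  0.0829] [0.999 0.051] 2.9 0.018207628376298392
150 [[605.6, 51.3, 41.4], [605.4, 50.6, 39.7], [605.8, 48.3, 42.1], [605.6, 47.8, 39.7], [608.3, -4.7, 40.2], [608.5, -6.1, 40.7], [608.6, -7.6, 41.5], [611.3, -59.7, 41.4], [611.4, -61.1, 41.4], [611.3, -62.6, 40.5], [614.2, -117.5, 41.0], [614.7, -117.2, 45.2], [614.8, -118.8, 44.7], [614.9, -119.7, 45.6], [614.8, -121.6, 44.3], [615.0, -122.6, 45.1]]
170 [[591.4, 51.1, 40.3], [591.5, 49.6, 40.4], [591.5, 48.3, 40.2], [594.2, -4.9, 39.8], [594.6, -6.5, 41.7], [594.6, -7.8, 40.9], [597.2, -61.0, 40.6], [597.3, -62.4, 40.5], [597.6, -63.6, 41.7], [597.7, -69.4, 40.7], [599.1, -69.5, 47.9], [599.4, -70.5, 49.4], [599.4, -71.9, 49.0], [599.6, -73.2, 49.5], [599.7, -74.5, 49.6], [599.7, -75.9, 49.2], [599.7, -77.3, 49.2], [599.8, -78.6, 49.3], [600.0, -79.9, 49.7], [599.8, -81.6, 48.2], [600.0, -82.7, 49.1], [600.2, -83.8, 50.0], [599.9, -85.6, 48.1], [600.1, -86.8, 48.7], [600.0, -88.5, 47.6], [600.3, -89.5, 48.9], [600.4, -90.7, 49.3], [600.5, -92.1, 49.0], [600.4, -93.7, 48.3], [600.5, -94.9, 48.7], [600.4, -96.6, 47.7], [600.6, -97.7, 48.4], [600.8, -98.9, 48.8], [600.9, -100.2, 49.0], [601.2, -101.0, 50.6], [601.2, -102.6, 50.0], [601.1, -104.2, 49.2], [601.2, -105.5, 49.3], [601.6, -106.2, 51.0], [601.2, -108.4, 48.6], [601.3, -109.7, 48.8], [599.7, -117.9, 38.3], [600.4, -118.0, 41.7], [601.1, -117.8, 45.4], [601.1, -119.2, 45.3], [601.1, -120.9, 44.7], [601.1, -122.3, 44.7], [601.2, -123.8, 44.3]]
```

View pics/w7.png

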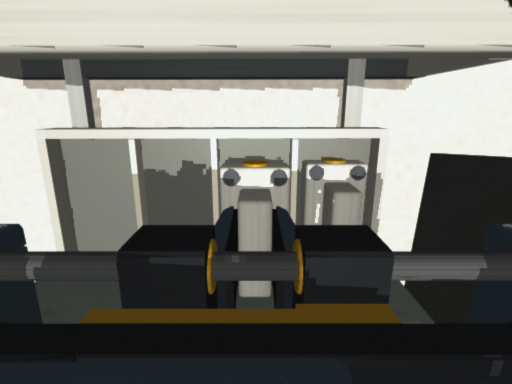

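Call:
carry_out(targets=[[0, 0, -15, 0, 1], [0, 0, -8, 0, 1], [0, 0, -4, 0, 1], [0, 0, 0, 0, 1], [0, 0, -1.5, 0, 1], [0, 0, 0, 0, 1]])

```text
time: 19.7
tool_pos: [0.5658, -0.0353, 0.0549]
tool_rot: [1.0, 0.026, 0.001, 0.0]
ft_force: [0.9, 1.4, 7.7]
gripper_width: 0.0177
```

Call:
carry_out(targets=[[0, 0, 0, 0, 0.3], [0, 0, 0, 0, 0.3], [0, 0, 0, 0, 0.3], [0, 0, 20, 0, 0.3], [0, 0, 40, 0, 0.3], [0, 0, 40, 0, 0.3], [-25, -36, 0, -8, -0.2], [-25, -36, 0, -8, -0.2]])

```text
time: 20.5
tool_pos: [0.5148, -0.1077, 0.1553]
tool_rot: [0.993, -0.115, 0.001, 0.0]
ft_force: [0.5, -1.3, -1.0]
gripper_width: 0.045
```

Call:
carry_out(targets=[[-25, -36, 0, -8, -0.2], [-25, -36, 0, -1, -0.2], [-25, -36, 0, 0, -0.2], [-23, -33, 0, 0, -0.2], [0, 0, 0, 0, -0.2]])

```text
time: 21.0
tool_pos: [0.4145, -0.2508, 0.154]
tool_rot: [0.981, -0.193, -0.0, 0.0]
ft_force: [0.4, -0.7, -0.4]
gripper_width: 0.0548
```

```bash
python3 parts.py top wrist; python3 pk.py
```

```text
top base 64 [376. 151.] [ 663.7 -317.8] [ 6.5 73. ] ang 5.7
wrist rib 1346 [359. 153.] [ 411.  -350.4] [18.2 56.1] ang 24.3
wrist rib 179 [102. 135.] [ 510.9 -141.3] [ 8.3 21. ] ang -59.9
wrist rib 1139 [254. 186.] [ 418.3 -250.1] [17.3 55.1] ang -21.9
wrist base 3626 [350. 148.] [ 410.8 -350.6] [42.1 83.7] ang 24.1
wrist base 273 [105. 134.] [ 511.1 -141.4] [ 9.3 21. ] ang -56.6
wrist base 3279 [254. 179.] [ 417.7 -250.2] [41.9 83. ] ang -22.2
21.1 [ 0.4162 -0.2487  0.154 ] [ 0.926 -0.377] -22.1 0.05467879971431086
floor 326 [291. 187.] [568.8 -92.2] [105.3  53.6] 3.2
floor 306 [268. 191.] [565.8 -34.9] [105.4  51.9] 3.1
floor 863 [246. 193.] [562.9  21.3] [105.6  52. ] 3.1
floor 908 [223. 195.] [559.7  78.5] [105.2  54. ] 3.1
panel ((499.0167541503906, -10.335784912109375), (23.29100227355957, 272.258544921875), 3.056708574295044) [505.32399067 -15.07547372  94.00245684]
tray ((577.5491333007812, 8.609291076660156), (155.56686401367188, 265.0444641113281), 3.0555078983306885)
```

View pics/last_top.png

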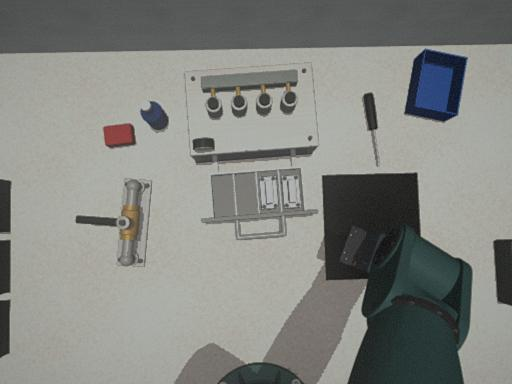

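Call:
carry_out(targets=[[0, -1, -35, 0, -0.2], [0, 0, -40, 0, -0.2], [0, 0, -32, 0, -0.2], [0, 0, -15, 0, -0.2], [0, 0, -4, 0, -0.2], [0, 0, 0, 0, 1], [0, 0, 0, 0, 1], [0, 0, 0, 0, 1]])

```text
time: 21.95
tool_pos: [0.4173, -0.2495, 0.029]
tool_rot: [0.982, -0.191, 0.001, 0.0]
ft_force: [0.2, 0.6, 0.3]
gripper_width: 0.0334
```

Call:
carry_out(targets=[[0, 0, 0, 0, 1], [0, 0, 0, 0, 1], [0, 0, 0, 0, 1]])

```text
time: 22.25
tool_pos: [0.4169, -0.2495, 0.0285]
tool_rot: [0.982, -0.191, 0.0, 0.0]
ft_force: [-1.2, 0.8, 7.3]
gripper_width: 0.0181
```

Call:
carry_out(targets=[[0, 0, 20, 0, 1], [0, 0, 40, 0, 1], [0, 0, 40, 0, 1], [20, 38, 20, 8, 1], [21, 39, 0, 8, 1], [21, 39, 0, 8, 1], [21, 39, 0, 1, 1], [21, 39, 0, 0, 1]])

```text
time: 23.05
tool_pos: [0.5209, -0.0535, 0.1481]
tool_rot: [1.0, 0.026, -0.0, 0.0]
ft_force: [0.4, -0.7, -2.1]
gripper_width: 0.0178
```

Call:
carry_out(targets=[[21, 39, 0, 0, 1], [20, 37, 0, 0, 1], [0, 0, -20, 0, 1], [0, 0, -30, 0, 1], [0, 0, -16, 0, 1], [0, 0, 0, 0, 1], [0, 0, 0, 0, 1]])

```text
time: 23.75
tool_pos: [0.5616, 0.0205, 0.0824]
tool_rot: [1.0, 0.026, -0.0, -0.0]
ft_force: [-0.2, 1.2, -1.9]
gripper_width: 0.018
```

```bash
python3 parts.py;python3 w.py w8 | cut -c1-420
```

```text
23.75 [0.5616 0.0205 0.0824] [0.999 0.052] 3.0 0.01798342331894052
150 [[602.7, 111.6, 44.1], [603.0, 109.9, 45.1], [603.0, 108.6, 44.9], [603.0, 107.4, 44.7], [602.9, 106.4, 43.6], [602.4, 106.7, 39.5], [605.4, 51.3, 41.0], [605.4, 50.0, 40.0], [605.5, 48.6, 40.4], [608.2, -3.6, 40.8], [608.4, -4.8, 41.7], [608.4, -6.3, 41.1], [610.8, -59.5, 38.3], [611.2, -59.7, 41.3], [611.3, -61.1, 41.3], [611.1, -63.2, 39.5]]
170 [[589.1, 110.9, 44.5], [589.3, 109.3, 45.1], [589.2, 108.3, 44.1], [589.2, 107.0, 43.9], [589.4, 105.3, 44.8], [588.7, 105.3, 41.1], [591.5, 51.0, 41.3], [591.6, 49.6, 41.2], [591.5, 48.3, 40.6], [594.6, -4.5, 42.4], [594.2, -6.2, 40.1], [594.4, -7.6, 40.4], [594.5, -13.4, 39.4], [595.9, -13.5, 46.6], [596.4, -14.3, 49.3], [596.4, -15.8, 48.4], [596.8, -16.8, 50.2], [596.8, -18.2, 50.0], [596.7, -19.7, 49.0], [59
```

View pics/w8.png

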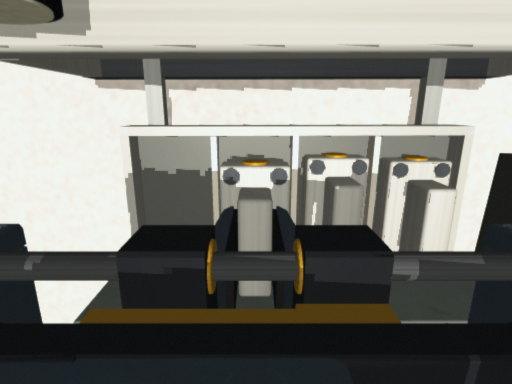

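Call:
carry_out(targets=[[0, 0, -15, 0, 1], [0, 0, -8, 0, 1], [0, 0, -4, 0, 1], [0, 0, -1, 0, 1], [0, 0, 0, 0, 1]])

```text
time: 24.3
tool_pos: [0.5623, 0.0207, 0.0543]
tool_rot: [1.0, 0.026, 0.001, 0.0]
ft_force: [1.0, -0.9, 2.7]
gripper_width: 0.0179
```

Call:
carry_out(targets=[[0, 0, 0, 0, 0.3], [0, 0, 0, 0, 0.3], [0, 0, 0, 0, 0.3], [0, 0, 20, 0, 0.3], [0, 0, 40, 0, 0.3], [0, 0, 40, 0, 0.3], [-17, -40, 0, 5, -0.2], [-17, -40, 0, 8, -0.2]])

```text
time: 25.1
tool_pos: [0.528, -0.0597, 0.1554]
tool_rot: [0.99, 0.142, 0.001, 0.0]
ft_force: [0.2, -0.6, -0.1]
gripper_width: 0.045
```

Call:
carry_out(targets=[[-17, -42, 0, 8, -0.2], [-17, -42, 0, 0, -0.2], [-17, -42, 0, 0, -0.2], [-17, -41, 0, 0, -0.2], [-17, -41, 0, 0, -0.2], [-17, -41, 0, 0, -0.2], [-16, -41, 0, 0, -0.2], [0, 0, 0, 0, -0.2]])

```text
time: 25.9
tool_pos: [0.4086, -0.3522, 0.1543]
tool_rot: [0.979, 0.205, 0.0, 0.001]
ft_force: [1.0, 0.5, 0.4]
gripper_width: 0.0548
```

```bash
python3 parts.py top wrist; python3 pk.py
```

```text
top rib 131 [395. 248.] [ 415.5 -345.6] [18.6 41.9] ang 24.1
top base 398 [391. 246.] [ 420.1 -344.1] [42.8 58.4] ang 24.3
wrist rib 1193 [255. 187.] [ 410.7 -350.6] [17.8 56.4] ang 23.8
wrist base 3291 [255. 179.] [ 410.5 -350.7] [41.9 83.8] ang 24.6
26.0 [ 0.4095 -0.3489  0.1539] [0.916 0.402] 23.7 0.05473019633158683
floor 314 [291. 186.] [570.1 -92.1] [105.1  53.5] 3.2
floor 293 [268. 190.] [567.  -34.8] [105.2  51.9] 3.1
floor 901 [223. 195.] [561.   78.7] [105.2  53.9] 3.2
floor 306 [246. 191.] [564.   21.4] [105.1  52. ] 3.1
panel ((499.7494812011719, -10.105056762695312), (24.354598999023438, 271.6457824707031), 3.0542173385620117) [506.51053939 -10.66213787  94.05223956]
tray ((578.3104248046875, 5.0367279052734375), (154.1854705810547, 271.3747863769531), 3.0522119998931885)
```

View pics/last_top.png

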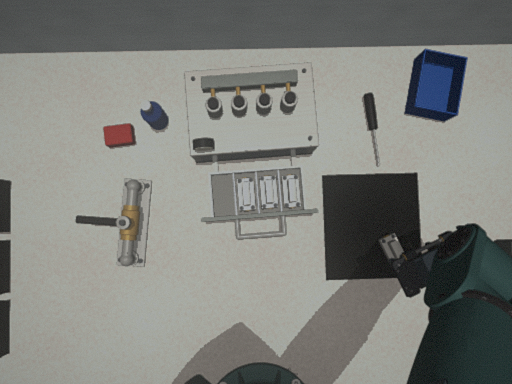

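Call:
carry_out(targets=[[0, -1, -35, 0, -0.2], [0, 0, -40, 0, -0.2], [0, 0, -32, 0, -0.2], [0, 0, -15, 0, -0.2], [0, 0, -4, 0, -0.2], [0, 0, 0, 0, 1], [0, 0, 0, 0, 1], [0, 0, 0, 0, 1]])

```text
time: 26.85
tool_pos: [0.4107, -0.35, 0.0294]
tool_rot: [0.978, 0.206, 0.001, 0.001]
ft_force: [0.2, 0.6, -0.3]
gripper_width: 0.0335
```

Call:
carry_out(targets=[[0, 0, 0, 0, 1], [0, 0, 0, 0, 1], [0, 0, 0, 0, 1]])

```text
time: 27.15
tool_pos: [0.4102, -0.3497, 0.0286]
tool_rot: [0.978, 0.206, 0.0, 0.0]
ft_force: [-1.0, 1.4, 7.6]
gripper_width: 0.0177
```

Call:
carry_out(targets=[[0, 0, 20, 0, 1], [0, 0, 40, 0, 1], [0, 0, 40, 0, 1], [15, 40, 20, -7, 1], [15, 43, 0, -7, 1], [15, 43, 0, -6.5, 1], [15, 43, 0, 0, 1], [15, 43, 0, 0, 1]])

```text
time: 27.95
tool_pos: [0.4849, -0.1357, 0.1481]
tool_rot: [1.0, 0.029, -0.0, -0.0]
ft_force: [0.2, -0.2, -2.8]
gripper_width: 0.0177
```

Call:
carry_out(targets=[[15, 43, 0, 0, 1], [15, 43, 0, 0, 1], [15, 43, 0, 0, 1], [15, 43, 0, 0, 1], [16, 42, 0, 0, 1], [0, 0, -20, 0, 1], [0, 0, -30, 0, 1], [0, 0, -16, 0, 1]])

```text
time: 28.75
tool_pos: [0.5596, 0.0767, 0.08]
tool_rot: [1.0, 0.029, -0.001, 0.0]
ft_force: [-0.3, -0.5, -2.8]
gripper_width: 0.018
```

Call:
carry_out(targets=[[0, 0, 0, 0, 1], [0, 0, 0, 0, 1]])

```text
time: 28.95
tool_pos: [0.5611, 0.0763, 0.0824]
tool_rot: [1.0, 0.029, -0.0, -0.0]
ft_force: [0.5, -0.2, -2.5]
gripper_width: 0.0179
```

```bash
python3 parts.py;python3 w.py w9 | cut -c1-420
```

```text
28.95 [0.5611 0.0763 0.0824] [0.998 0.057] 3.3 0.01794940929414783
150 [[604.8, 112.3, 44.2], [604.9, 111.0, 44.4], [605.0, 109.6, 44.4], [605.0, 108.3, 44.3], [605.2, 106.8, 45.3], [604.3, 106.3, 38.2], [607.7, 52.5, 40.5], [607.8, 51.1, 40.6], [607.8, 49.6, 40.1], [610.7, -3.4, 38.3], [611.1, -3.6, 41.5], [610.9, -5.7, 39.6], [611.2, -6.5, 40.9]]
170 [[591.3, 110.6, 45.2], [591.3, 109.3, 44.7], [591.2, 108.0, 44.0], [591.4, 106.6, 44.5], [590.8, 105.6, 41.2], [593.7, 51.2, 40.3], [594.0, 49.9, 41.3], [593.9, 48.4, 40.3], [594.1, 42.7, 39.6], [595.4, 42.5, 46.4], [596.1, 41.7, 49.4], [596.3, 40.5, 50.0], [596.3, 39.1, 49.7], [596.4, 37.8, 49.9], [596.5, 36.5, 50.0], [596.8, 35.4, 51.3], [596.6, 33.7, 49.7], [596.8, 32.6, 50.4], [596.8, 31.2, 50.3], [596.7, 29.
```

View pics/w9.png

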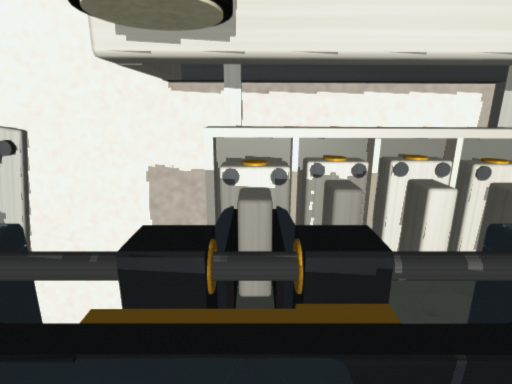

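Call:
carry_out(targets=[[0, 0, -15, 0, 1], [0, 0, -8, 0, 1], [0, 0, -4, 0, 1], [0, 0, -1, 0, 1], [0, 0, 0, 0, 1]])

```text
time: 29.5
tool_pos: [0.5617, 0.0765, 0.0544]
tool_rot: [1.0, 0.029, 0.001, 0.0]
ft_force: [1.6, -1.4, 0.9]
gripper_width: 0.0179
```

Call:
carry_out(targets=[[0, 0, 0, 0, 0.3], [0, 0, 0, 0, 0.3], [0, 0, 0, 0, 0.3], [0, 0, 20, 0, 0.3], [0, 0, 40, 0, 0.3], [0, 0, 40, 0, 1], [-20, 42, 0, 8, 1], [-20, 42, 0, 8, 1]])

```text
time: 30.3
tool_pos: [0.5214, 0.1611, 0.1555]
tool_rot: [0.986, 0.169, 0.001, -0.0]
ft_force: [0.1, 0.2, -0.4]
gripper_width: 0.011
```

Call:
carry_out(targets=[[-20, 42, 0, 8, 1], [-20, 42, 0, 8, 1], [0, 0, 0, 8, 1], [0, 0, 0, 8, 1], [0, 0, 0, 8, 1], [0, 0, 0, 8, 1]])

```text
time: 30.9
tool_pos: [0.4808, 0.2447, 0.154]
tool_rot: [0.831, 0.557, -0.0, -0.0]
ft_force: [0.3, 0.5, 0.2]
gripper_width: 0.0008
```

```bash
python3 parts.py; python3 pk.py; python3 - <<'E'
from h import *
for c in ('top','scene'):
    s,R,t=snap(c); P=cloud(s,R,t)*1000; Z=P[...,2]; save(s,'f_'+c)
    if c=='top':
        v,u=np.indices(Z.shape); roi=(u>205)&(u<310)&(v>165)&(v<216)
        for nm,lo,hi in(('rib',68,85),('base',42,60)):
            m=roi&(Z>lo)&(Z<hi); n,l,st,cc=cv2.connectedComponentsWithStats(m.astype(np.uint8))
            for i in range(1,n):
                if st[i,4]>40: r=cv2.minAreaRect(P[l==i][:,:2].astype(np.float32)); print(nm,st[i,4],np.round(r[0],1),np.round(r[1],1),round(r[2],1),np.median(Z[l==i]).round(1))
E
```

```text
30.9 [0.4808 0.2447 0.154 ] [0.38  0.925] 67.7 0.0008053254187700223
floor 329 [291. 186.] [571.4 -92.1] [105.2  53.4] 2.8
floor 301 [268. 189.] [568.5 -34.8] [105.2  51.9] 3.2
floor 316 [246. 191.] [565.4  21.5] [105.2  52.1] 3.1
floor 330 [222. 193.] [562.3  78.7] [104.9  53.8] 3.1
panel ((500.42822265625, -9.22296142578125), (25.439714431762695, 274.4954833984375), 3.050461530685425) [507.74346732 -12.82842282  93.97534587]
tray ((579.2208251953125, 0.502349853515625), (152.93960571289062, 281.2005615234375), 3.0416769981384277)
rib 176 [566.1 -34.4] [54.3 18. ] 2.4 76.1
rib 178 [566.3 -90.4] [55.4 18.2] 2.5 75.8
rib 177 [562.   21.4] [55.7 17.9] 2.8 75.8
rib 176 [560.   77.1] [55.3 18. ] 3.1 76.3
base 197 [620.9   7. ] [ 16.8 213.8] 6.0 44.6
base 96 [ 574.9 -120.6] [106.3  14.5] 8.9 44.5
base 370 [566.  -34.5] [80.7 42.1] 2.9 48.3
base 364 [566.9 -90.3] [80.7 42.2] 2.9 48.3
base 372 [561.6  21.3] [81.8 42. ] 3.0 48.3
base 381 [560.1  77. ] [83.1 42. ] 3.3 48.2
base 81 [549.8 107.6] [79.7  6.2] 2.9 44.0
```

View pics/f_top.png

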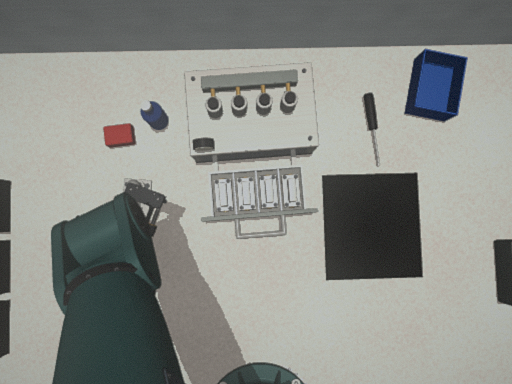

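View pics/f_scene.png

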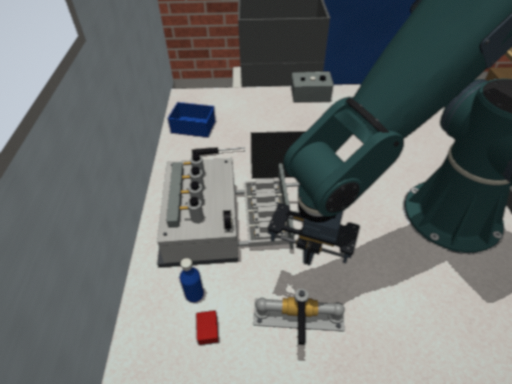

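```bash
python3 - <<'E'
from h import *
s,R,t=snap('top'); save(s,'t8'); P=cloud(s,R,t)*1000; Z=P[...,2]; im=s['frame'][:,:,::-1]
m=(Z>74)&(Z<90)&(P[...,0]>445)&(P[...,0]<480)&(abs(P[...,1]+10)<52); m[:, :225]=False
q=P[m]; r=cv2.minAreaRect(q[:,:2].astype(np.float32)); print(r,np.median(q,0),m.sum())
v,u=np.where(m); print(u.min(),u.max(),v.min(),v.max())
H=(P[...,0]>650)&(P[...,0]<710)&(abs(P[...,1])<60); print(np.percentile(Z[H],[50,95,99.5]))
E
```

```text
((466.0396728515625, -10.773475646972656), (102.25529479980469, 26.26043701171875), 89.71428680419922) [461.70069099  -7.22892884  84.65975907] 230
239 282 226 238
[119.40208246 122.85285461 124.5349236 ]
```

Call:
carry_out(targets=[[-3, -42, 0, 8.4, 0.3], [-3, -43, 0, 8.4, 0.3], [-3, -43, 0, 8.4, 0.3], [-3, -43, 0, 0, 0.3], [-4, -43, 0, 0, 0.3], [-4, -43, 0, 0, 0.3], [0, 0, -25, 0, 0.3], [0, 0, 0, 0, 0.3]])

```text
time: 31.9
tool_pos: [0.4598, -0.0106, 0.1273]
tool_rot: [0.697, 0.717, -0.001, -0.001]
ft_force: [-0.8, 0.5, 0.3]
gripper_width: 0.0321
```

```bash
python3 parts.py; python3 - <<'E'
from h import *
s,R,t=snap('wrist'); save(s,'w10')
E
```

```text
31.9 [ 0.4598 -0.0106  0.1273] [-0.029  1.   ] 91.6 0.03206149268319104
```

View pics/w10.png

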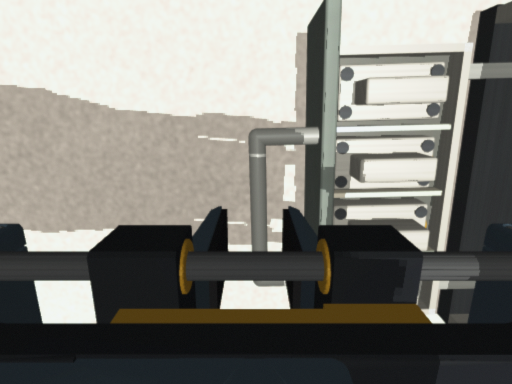

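Bar at u≈260, between the fingers (u 225–290). Descend, grip and push home.

Call:
carry_out(targets=[[1, 0, -25, 1.5, 0.3], [0, 0, -22, 0, 0.3], [0, 0, -14, 0, 0.3], [0, 0, -4, 0, 0.3], [0, 0, 0, 0, 0.3]])

```text
time: 32.45
tool_pos: [0.4625, -0.0091, 0.0643]
tool_rot: [0.685, 0.728, -0.0, -0.0]
ft_force: [0.7, 0.4, 0.2]
gripper_width: 0.0319
```

Call:
carry_out(targets=[[0, 0, 0, 0, 1], [0, 0, 0, 0, 1], [0, 0, 0, 0, 1], [0, 0, 0, 0, 1]])

```text
time: 32.85
tool_pos: [0.4627, -0.0096, 0.0647]
tool_rot: [0.686, 0.728, 0.0, 0.0]
ft_force: [-1.5, 1.5, 8.3]
gripper_width: 0.0113
```

Call:
carry_out(targets=[[5, 0.3, 0, 0, 1], [10, 0.5, 0, 0, 1], [15, 0.8, 0, 0, 1], [20, 1.1, 0, 0, 1], [20, 1.1, 0, 0, 1], [20, 1.1, 0, 0, 1], [15, 0.8, 0, 0, 1], [10, 0.5, 0, 0, 1]])

```text
time: 33.65
tool_pos: [0.5786, -0.0034, 0.0647]
tool_rot: [0.685, 0.728, 0.0, 0.0]
ft_force: [-3.0, 0.6, 11.8]
gripper_width: 0.0113
```

Call:
carry_out(targets=[[8, 0.4, 0, 0, 1], [7, 0.4, 0, 0, 1], [4, 0.2, 0, 0, 1], [0, 0, 0, 0, 1]])

```text
time: 34.05
tool_pos: [0.5975, -0.0024, 0.0647]
tool_rot: [0.685, 0.728, 0.001, 0.001]
ft_force: [1.6, 0.9, 5.0]
gripper_width: 0.0111
```

Call:
carry_out(targets=[[3, 0, 0, 0, 1], [3, 0, 0, 0, 1], [0, 0, 0, 0, 1]])

```text
time: 34.35
tool_pos: [0.6031, -0.0022, 0.0647]
tool_rot: [0.686, 0.728, 0.001, 0.0]
ft_force: [0.4, 4.5, 5.2]
gripper_width: 0.0113
```

Call:
carry_out(targets=[[3, 0, 0, 0, 1], [0, 0, 0, 0, 1]])

```text
time: 34.55
tool_pos: [0.6047, -0.0021, 0.0647]
tool_rot: [0.686, 0.728, -0.0, -0.001]
ft_force: [-8.0, 4.5, 16.2]
gripper_width: 0.0114
```

Call:
carry_out(targets=[[2, 0, 0, 0, 1], [0, 0, 0, 0, 1]])

```text
time: 34.75
tool_pos: [0.6047, -0.0021, 0.0645]
tool_rot: [0.685, 0.728, -0.002, -0.002]
ft_force: [-21.6, 3.7, 28.3]
gripper_width: 0.0111
```

Call:
carry_out(targets=[[-2.5, 0, 0, 0, 1], [0, 0, 0, 0, 0.3], [0, 0, 0, 0, 0.3], [0, 0, 0, 0, 0.3]])

```text
time: 35.15
tool_pos: [0.6048, -0.0026, 0.064]
tool_rot: [0.685, 0.728, -0.0, -0.0]
ft_force: [0.3, 0.3, -0.1]
gripper_width: 0.0306
```

Call:
carry_out(targets=[[0, 0, 30, 0, 0.3], [0, 0, 40, 0, 0.3], [0, 0, 40, 0, 1], [-20, 42, 0, 0, 1], [-20, 42, 0, 0, 1], [-20, 42, 0, 0, 1], [0, 0, 0, 0, 1]])

```text
time: 35.85
tool_pos: [0.5427, 0.1268, 0.1739]
tool_rot: [0.684, 0.729, -0.0, -0.0]
ft_force: [-0.8, 0.3, -0.8]
gripper_width: 0.0004
```

```bash
python3 parts.py; python3 - <<'E'
from h import *
s,R,t=snap('top'); save(s,'t9'); P=cloud(s,R,t)*1000; Z=P[...,2]; im=s['frame'][:,:,::-1]
cv2.imwrite('pics/t9c.png',cv2.resize(im[60:300,60:330],None,fx=2.4,fy=2.4))
v,u=np.indices(Z.shape)
m=(Z>87)&(Z<101)&(v>140)&(v<180)&(u>180)&(u<325); r=cv2.minAreaRect(P[m][:,:2].astype(np.float32)); print('panel',r)
E
```

```text
35.85 [0.5427 0.1268 0.1739] [-0.064  0.998] 93.7 0.0003720224903809352
panel ((628.1130981445312, -21.240371704101562), (57.31044387817383, 251.68685913085938), 3.1690826416015625)
```

View pics/t9c.png

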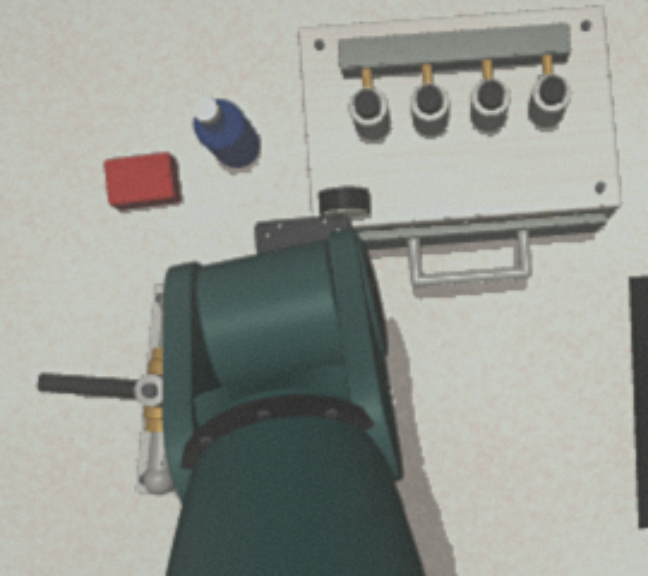

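Call:
carry_out(targets=[[0, 43, 0, -8, 1], [0, 43, 0, 0, 1], [0, 43, 0, 0, 1], [0, 43, 0, 0, 1], [0, 43, 0, 0, 1], [0, 44, 0, 0, 1], [0, 0, 0, 0, 1]])

```text
time: 36.6
tool_pos: [0.5456, 0.386, 0.174]
tool_rot: [0.734, 0.679, 0.001, -0.0]
ft_force: [0.1, -1.6, -0.7]
gripper_width: 0.0002
```

Call:
carry_out(targets=[[0, 0, -40, 0, 1], [0, 0, -35, 0, 1], [0, 0, -15, 0, 1], [0, 0, -4, 0, 1], [0, 0, 0, 0, 1]])

```text
time: 37.1
tool_pos: [0.5455, 0.3822, 0.0805]
tool_rot: [0.735, 0.678, 0.0, 0.0]
ft_force: [-0.6, 0.6, 1.0]
gripper_width: 0.0005
```

Call:
carry_out(targets=[[-10, 2, 0, 0, 1], [-9, 2, 0, 0, 1], [-13, 4, 0, 8.5, 1], [-14, 2, 0, 8.5, 1], [-14, -1, 0, 8.5, 1], [-13, -3, 0, 8.5, 1], [-13, -5, 0, 8.5, 1], [-12, -7, 0, 8.5, 1]])

```text
time: 37.9
tool_pos: [0.4468, 0.3774, 0.0815]
tool_rot: [0.367, 0.93, 0.002, 0.001]
ft_force: [6.2, 1.1, 0.2]
gripper_width: 0.0005
```

Call:
carry_out(targets=[[-11, -9, 0, 8.5, 1], [-9, -10, 0, 8.5, 1], [-8, -11, 0, 8.5, 1], [-3, -7, 0, 8.5, 1], [0, 0, 0, 0, 1]])

```text
time: 38.4
tool_pos: [0.4153, 0.3395, 0.0811]
tool_rot: [0.082, 0.997, 0.0, 0.001]
ft_force: [0.1, 0.3, -0.6]
gripper_width: 0.0003
```

Call:
carry_out(targets=[[-1, -4, 0, 4, 1], [-1, -4, 0, 4, 1], [0, 0, 0, 0, 1]])

```text
time: 38.7
tool_pos: [0.4143, 0.3353, 0.0812]
tool_rot: [0.016, 1.0, 0.004, 0.001]
ft_force: [-8.0, 34.3, -8.1]
gripper_width: 0.0005
```

Call:
carry_out(targets=[[0, -4, 0, 0, 1], [0, 0, 0, 0, 1]])

```text
time: 38.9
tool_pos: [0.4145, 0.3345, 0.0815]
tool_rot: [0.019, 1.0, 0.006, 0.002]
ft_force: [-19.5, 69.9, -21.8]
gripper_width: 0.0002
```

Call:
carry_out(targets=[[0, 12, 0, 0, 1], [-5, 25, 0, 0, 1], [0, 0, 40, 0, 1], [0, 0, 45, 0, 1], [10, -45, 40, 0, 1], [10, -45, 0, -8, 1], [10, -45, 0, -8, 1], [10, -45, 0, -8, 1]])

```text
time: 39.7
tool_pos: [0.4471, 0.1916, 0.1988]
tool_rot: [0.226, 0.974, 0.0, 0.001]
ft_force: [1.1, -0.5, 0.4]
gripper_width: 0.0004
```

Call:
carry_out(targets=[[0, -45, 0, -8, 1], [0, -45, 0, -8, 1], [0, -45, 0, -8, 1], [0, -45, 0, -8, 1], [0, -45, 0, 0, 1], [0, -45, 0, 0, 1], [0, -45, 0, 0, 1], [0, 0, 0, 0, 1]])

```text
time: 40.5
tool_pos: [0.4473, -0.126, 0.1986]
tool_rot: [0.485, 0.874, -0.0, 0.001]
ft_force: [0.3, 1.5, 0.1]
gripper_width: 0.0001
```

```bash
python3 parts.py; python3 - <<'E'
from h import *
s,R,t=snap('top'); save(s,'t10'); P=cloud(s,R,t)*1000; Z=P[...,2]; im=s['frame'][:,:,::-1]
c=im[60:300,60:330]; cv2.imwrite('pics/t10c.png',cv2.resize(c,None,fx=2.4,fy=2.4))
v,u=np.indices(Z.shape); val=(u>95)&(u<160)&(v>170)&(v<285)
dark=im.max(2)<70
m=val&(Z>80)&(Z<112)&dark&(v>232); q=P[m]; f=cv2.fitLine(q[:,:2].astype(np.float32),cv2.DIST_HUBER,0,.01,.01).ravel(); print('lever',f,np.degrees(np.arctan2(f[1],f[0])))
m=val&(Z>45)&(Z<72); q=P[m]; f=cv2.fitLine(q[:,:2].astype(np.float32),cv2.DIST_HUBER,0,.01,.01).ravel(); print('pipe',f)
m=(Z>87)&(Z<101)&(v>140)&(v<180)&(u>180)&(u<325); r=cv2.minAreaRect(P[m][:,:2].astype(np.float32)); print('panel',r)
s,R,t=snap('scene'); save(s,'s10')
E
```

```text
40.5 [ 0.4473 -0.126   0.1986] [-0.529  0.849] 122.0 0.0001213837258523334
lever [ 9.9434543e-01 -1.0619428e-01  4.3057416e+02  3.1464435e+02] -6.0959783
pipe [ 9.9781704e-01 -6.6039093e-02  5.0172342e+02  2.9956085e+02]
panel ((627.267822265625, -3.4050445556640625), (57.399559020996094, 292.3346862792969), 3.1766486167907715)
```

View pics/t10c.png

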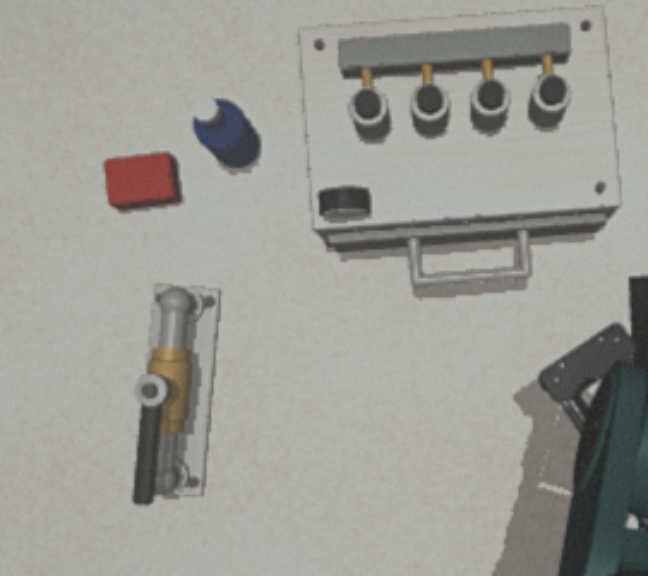

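View pics/s10.png

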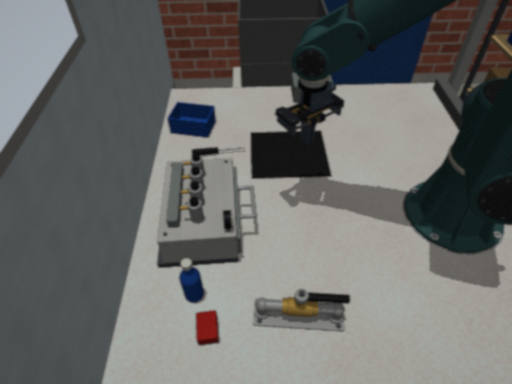

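```bash
python3 -c "
from plant import job; print(job.job_done())"
```

```text
the job is handed in; nothing more can be done
None
```

The job is done and handed in, about 41 s into the 210 s. No verdict was given.

**What I did**
- I pushed the lever to its shut stop, then pulled the tray out to its stop.
- I moved all four valve bodies from the mat, one into each pocket.
- I pushed the tray home and turned the lever back to its in-line stop.

**What the last checks showed**
- **Valve bodies:** with the tray still out, all four lay flat and centred. The rib tops were at about 76 mm and the bases at about 48 mm, as expected. I could not see them again once the tray was under the hood.
- **Tray:** the handle moved 150 mm from the out stop to the home stop, and I felt it come up against both.
- **Lever:** it met a hard stop at the end, at up to about 70 N on the wrist (limit 120 N). In the last picture it is parallel to the valve's base plate. The two depth-image line fits disagree by about 2°: lever −6.1°, pipe −3.8°. That is within the 4° (0.07 rad) allowed.
- **Bystanders:** the bottle, screwdriver and red block look unmoved in the last pictures.

**Other things I noticed**
- The lever started about 0.13 rad off the in-line position, and the tray about 15 mm out.
- The tray crept in about 6 mm while I was loading it, still well beyond the 100 mm needed.

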